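# Put away the polishing-compound jars with their own lids

## Task

Put the polishing compound away so that no grade contaminates another: stand every jar upright inside the white chest with the lid of its own colour fully seated on it, lay any lid that has no jar in the dark steel tray, and then shut the chest's hinged lid completely. Leave the dropper bottle and the beaker where they are.

Things in the scene. Friction and masses are not known exactly. Their poses are not given: they have to be found in the camera images.
- jar_red: open round jar of red plastic holding a hard grey cake of polishing compound; 60 mm outside diameter, 50 mm tall, wall 4 mm (mouth 52 mm wide), stands upright; origin at the centre of its underside, z up. Absent in some starts.
- jar_yellow: open round jar of yellow plastic holding a hard grey cake of polishing compound; 60 mm outside diameter, 50 mm tall, wall 4 mm (mouth 52 mm wide), stands upright; origin at the centre of its underside, z up. Absent in some starts.
- jar_blue: open round jar of blue plastic holding a hard grey cake of polishing compound; 60 mm outside diameter, 50 mm tall, wall 4 mm (mouth 52 mm wide), stands upright; origin at the centre of its underside, z up. Absent in some starts.
- lid_red: red lid, belongs to the red jar: a plug 46 mm in diameter and 10 mm deep below a flange 59 mm in diameter and 6 mm thick, with a round knob 22 mm in diameter and 20 mm tall on top (36 mm overall); lies knob up; origin at the centre of the plug's underside, z up. Seated in its jar the flange rests on the rim and the origin is 40 mm above the jar's underside.
- lid_yellow: yellow lid, belongs to the yellow jar: a plug 46 mm in diameter and 10 mm deep below a flange 59 mm in diameter and 6 mm thick, with a round knob 22 mm in diameter and 20 mm tall on top (36 mm overall); lies knob up; origin at the centre of the plug's underside, z up. Seated in its jar the flange rests on the rim and the origin is 40 mm above the jar's underside.
- lid_blue: blue lid, belongs to the blue jar: a plug 46 mm in diameter and 10 mm deep below a flange 59 mm in diameter and 6 mm thick, with a round knob 22 mm in diameter and 20 mm tall on top (36 mm overall); lies knob up; origin at the centre of the plug's underside, z up. Seated in its jar the flange rests on the rim and the origin is 40 mm above the jar's underside.
- chest: white storage chest fixed to the table, 160 mm (its x, depth) by 300 mm (its y, width) by 95 mm tall, walls and floor 5 mm thick, with a hinged grey lid; origin at the centre of its underside, x points from its front (robot side) to its hinge side. Room for three jars with lids in a row along y.
- chest_lid (a joint): angle of the chest's hinged lid (a plate as large as the chest, 8 mm thick, with a small black knob on its outer face near the front edge): 0 shut, 1.57 standing upright, up to 1.9 leaning back; stiff hinge, stays where it is left; it can be pushed shut
- chest_lid_hinge (a point): middle of the chest lid's hinge line, on the rim of the chest's far (+x of the chest) wall; the hinge runs along the chest's y
- chest_lid_handle (a point): grip point of the chest lid's black knob, about 30 mm off the lid's outer face; moves with the lid
- tray: shallow square dark steel tray for spare lids, fixed, 130 x 130 mm, 22 mm tall, walls and floor 4 mm; origin at the centre of its underside
- dropper: bystander: amber dropper bottle, 56 mm in diameter, 120 mm tall; origin at the centre of its underside
- beaker: bystander: clear plastic beaker, 70 mm in diameter, 85 mm tall; origin at the centre of its underside
Things that resemble listed ones, but are neither listed nor needed, are in the scene too. What is shaped like the lid_yellow but pink is not meant. Leave any purple look-alike of the lid_red alone.

How it is judged:
By the outcome, as a careful person would: the job done as asked, in the order asked, and still so for the second after the job is handed in, with the robot touching nothing.
Of jar_red, jar_yellow, jar_blue only 2 to 3 are there at a start; the rules pass over those that are not, and their reading is None.
At some moment in a run one of jar_red, jar_yellow, jar_blue, lid_red, lid_yellow, lid_blue may be knocked a few centimetres aside while the robot is not near it.
It also fails if it takes over 200 s, if anything falls off the work surface, if the arm or the gripper's body presses on something with over 40 N, if the wrist force passes 120 N, or if a joint passes its speed limit or range.

## Robot

A 6-joint arm with a two-finger parallel gripper is mounted at the origin on the work surface. World frame = base frame: x ahead of the robot, y to its left, z up, the work surface at z = 0. Lengths are in mm, angles in degrees, forces in N, time in s.
With the tool pointing down it reaches from about 300 to 775 mm from the base axis. Payload 14.6 kg.
Tool frame: the origin (TCP) lies at the very end of the fingers, on their centre line; the grasp point (between the pads) lies behind it (env.grasp_offset is the z of the grasp point in the tool frame, in mm); z points along the fingers, y is the line along which they close (so a half turn about z gives the same grasp; the last joint's range is limited). The gripper opens to 94 mm and grips with 3 to 60 N. Pads are 16 mm wide; open, the fingers measure 119 mm over their backs; the gripper's body (75 mm by 177 mm) begins 78 mm behind the grasp point.
Start: joints at [-75.264, 17.183, 87.147, -0, 75.671, -3.816], TCP at [174.987, -521.41, 166.546] pointing down, gripper open.
Joint ranges: [-173.82, 173.82], [-45.26, 126.66], [13.44, 144.39], [-59.66, 239.66], [0, 175.72], [-146.38, 146.38]. Speed limits (degrees/s): [127.2, 127.2, 147.25, 180, 180, 180].

## Interface

Orientations are given as a 3x3 rotation matrix whose columns are the frame's x, y, z axes.
In Python, from rig import env gives the robot as it stands.
- The arm moves only by the tool play_rows, never from a script. Its argument "motion" is a list of rows, each a list of 2 entries, a list of its own where there are three numbers: the shift along the tool's x, y, z in mm, then the turn about the tool's z in rad. A call has 1 to 12 rows; each row is the pose to reach, as a shift and turn from the pose commanded when the call began, along the tool's axes at that moment; what a row does not reach only later rows make up. A row lasts 1/8 s, in which the tool goes at most 62.5 mm and 10.7 degrees, less where a joint would pass 70% of its speed; a pose out of reach is approached as far as the arm can. A call with a gripper value outside its range is refused whole. "hand" is the opening, from -1 (shut) to 1 (fully open), set as the call begins (left out, the last holds). The fingers move at their own pace and stop on an object; "force" is the grip in N (left out, the last holds). Time passes only in rows, so rows that repeat a pose let the fingers close. It gives the time, the measured TCP pose, the force, the opening and the grip force at its end, in the units of the state.
- env.observe(): the state, without advancing time (a new reading comes with each control period).
- env.capture(name): name is "scene" or "top" or "wrist"; returns the picture (400x640x3 uint8, red, green, blue); there is no depth.
- env.get_calibration(name): a dict with "fx", "fy", "cx", "cy" (pixels), "dist" ([k1, k2, p1, p2, k3] as OpenCV has them; the pictures are not rectified), "world_from_camera" (4x4, takes a point from camera to world coordinates); the wrist camera has in their place "tool_from_camera" (4x4, takes a point from camera to tool coordinates, whose origin is the TCP and whose axes are the flange's). Camera axes: x right, y down, z forward; pixel columns grow to the right and rows downward; lengths in mm; the calibration is good to about 2 mm. A picture is of the moment at which its call begins: read the wrist's pose just before it. get_calibration takes no time and is no camera call.
- env.close_job(): hands the job in; it is judged then, once.
The state is a dict: "clock": time; "joint_positions": joint angles; "dq": joint speeds; "joint_torque": joint torques, N m; "position": TCP position; "ee_rot": TCP orientation; "wrist_force": force on the tool from outside, world axes, zero at the start; "moment": the same for the moment, N m; "grip_width": finger opening in mm; "gripper_force": force on a finger pad.
Only numpy, scipy, OpenCV 4.12 (cv2) and the standard library are available. Lean on these libraries where they do the work, as an engineer would, in place of code of your own. Each camera call takes 0.05 s, during which the arm holds its last target. There are 200 camera calls.

## Working session

There is one attempt and no reset: what is moved stays moved. The work goes in short steps, Python scripts to look and compute and a tool call to move; the robot and the scene stay as the last step left them, time stands still between calls to the robot, and variables do not carry over. Pictures are saved under pics/ and viewed, at most 14 in all, crops included, and the job is handed in when it is done.

Besides the shell and the picture viewer there is one more tool, called after "Call:" as name([rows], argument=value, ...), one row to a line, values as JSON. play_rows: Moves the arm, as the interface text tells. Its arguments: {"type":"object","properties":{"motion":{"type":"array","items":{"type":"array"}},"hand":{"type":"number"},"force":{"type":"number"}},"required":["motion"]}

```bash
mkdir -p pics; ls; python3 - <<'E'
from rig import env
import cv2
s=env.observe(); print(s['position'],s['ee_rot'],s['grip_width'],env.grasp_offset)
for n in("scene","top"):
    cv2.imwrite(f"pics/{n}0.png",env.capture(n)[:,:,::-1]); c=env.get_calibration(n); print(n,c)
print(env.get_calibration("wrist"))
E
```

```text
pics
[ 174.93432912 -521.1206012   165.98016057] [[ 9.48022851e-01  3.18202137e-01 -2.71215206e-04]
 [ 3.18202239e-01 -9.48022216e-01  1.10161224e-03]
 [ 9.34173273e-05 -1.13065486e-03 -9.99999356e-01]] 94.21246154210824 -18.8
scene {'fx': 478.19821396997685, 'fy': 478.19821396997685, 'cx': 330.17244370072285, 'cy': 200.06583503946587, 'dist': array([-0.06827931,  0.        ,  0.        ,  0.        ,  0.        ]), 'world_from_camera': array([[ 7.62418198e-01,  5.36099565e-01, -3.62375148e-01,
         8.86368785e+02],
       [ 6.47037328e-01, -6.38375210e-01,  4.16917003e-01,
        -4.76403050e+02],
       [-7.82228756e-03, -5.52335358e-01, -8.33585307e-01,
         1.04261163e+03],
       [ 0.00000000e+00,  0.00000000e+00,  0.00000000e+00,
         1.00000000e+00]])}
top {'fx': 436.9235164805593, 'fy': 436.9235164805593, 'cx': 317.0003000584012, 'cy': 204.20638968488834, 'dist': array([-0.01079304,  0.        ,  0.        ,  0.        ,  0.        ]), 'world_from_camera': array([[-2.72488952e-02, -9.98963764e-01,  3.64540337e-02,
         4.26286550e+02],
       [-9.99608472e-01,  2.74620966e-02,  5.36052617e-03,
        -1.78698591e+01],
       [-6.35607560e-03, -3.62936925e-02, -9.99320954e-01,
         1.25866861e+03],
       [ 0.00000000e+00,  0.00000000e+00,  0.00000000e+00,
         1.00000000e+00]])}
{'fx': 295.06092365642263, 'fy': 295.06092365642263, 'cx': 321.940129265912, 'cy': 196.90349871953413, 'dist': array([0.01042523, 0.        , 0.        , 0.        , 0.        ]), 'tool_from_camera': array([[-2.91733849e-04, -9.70560498e-01, -2.40857291e-01,
         6.94994471e+01],
       [ 9.99999045e-01, -6.08552370e-04,  1.24099760e-03,
        -3.47223191e-01],
       [-1.35103753e-03, -2.40856699e-01,  9.70559748e-01,
        -2.19186024e+02],
       [ 0.00000000e+00,  0.00000000e+00,  0.00000000e+00,
         1.00000000e+00]])}
```

View pics/top0.png

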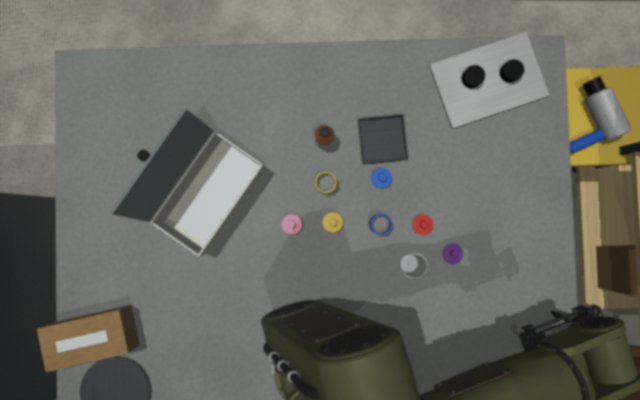

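View pics/scene0.png

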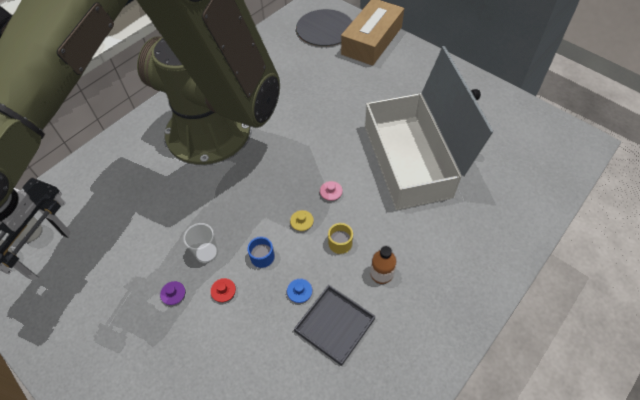

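Top view: jars are yellow (326,183) and blue (381,224), with no red jar. Lids are yellow (333,222), blue (382,178) and red (423,224). Possible mix-ups: the pink decoy lid (291,224), the purple decoy lid (453,253), the blue hammer handle and the yellow shelf at right. The chest is around (208,193) with its lid leaning back, the tray is at (383,139), the dropper at (325,135) and the beaker at (413,264). The scene view agrees.

```bash
cat > h.py <<'E'
import numpy as np, cv2
from rig import env
HUE=dict(red=[(0,6),(174,180)],yellow=[(18,30)],blue=[(105,122)],pink=[(165,176)],purple=[(128,150)])
def cam(n,s=None):
    c=env.get_calibration(n); K=np.array([[c['fx'],0,c['cx']],[0,c['fy'],c['cy']],[0,0,1]])
    if n=='wrist':
        T=np.eye(4);T[:3,:3]=s['ee_rot'];T[:3,3]=s['position'];M=T@c['tool_from_camera']
    else: M=c['world_from_camera']
    return K,c['dist'],M
def p2w(C,px,z):
    K,d,M=C; px=np.asarray(px,float).reshape(-1,1,2)
    u=cv2.undistortPoints(px,K,d).reshape(-1,2); r=np.c_[u,np.ones(len(u))]@M[:3,:3].T
    o=M[:3,3]; return o+r*((z-o[2])/r[:,2])[:,None]
def w2p(C,P):
    K,d,M=C; W=np.linalg.inv(M)
    return cv2.projectPoints(np.asarray(P,float).reshape(-1,3),cv2.Rodrigues(W[:3,:3])[0],W[:3,3],K,d)[0].reshape(-1,2)
def blobs(img,col,amin=60,sat=110):
    h=cv2.cvtColor(img,cv2.COLOR_RGB2HSV); m=0
    for a,b in HUE[col]: m=m|cv2.inRange(h,(a,sat,40),(b,255,255))
    n,l,st,ce=cv2.connectedComponentsWithStats(m)
    return [(ce[i].round(1),st[i]) for i in range(1,n) if st[i][4]>amin],m
def local(s,p):  # shift in tool axes to bring TCP to world p
    return (s['ee_rot'].T@(np.asarray(p,float)-s['position'])).round(1)
E
python3 - <<'E'
from h import *
for n in("top","scene"):
    img=cv2.imread(f"pics/{n}0.png")[:,:,::-1].copy(); C=cam(n)
    for c in("red","yellow","blue"):
        for ce,st in blobs(img,c)[0]:
            x,y,w,h,a=st
            if n=="top" and x>470: continue
            mid=[x+(w-1)/2,y+(h-1)/2]
            print(n,c,ce,st,"z20",p2w(C,ce,20)[0][:2].round(),"z30",p2w(C,ce,30)[0][:2].round(),"z50",p2w(C,mid,50)[0][:2].round())
C=cam("top")
print("chest rim",p2w(C,[[218,131],[265,165],[201,255],[152,221]],95).round())
print("tray",p2w(C,[[360,118],[404,115],[407,160],[362,164]],22).round())
print("drop",p2w(C,[[325,130]],120).round(),"beaker",p2w(C,[[413,264]],85).round())
print("lid top corners z",[ (z,p2w(C,[[188,110],[115,212],[143,155]],z)[:,:2].round().tolist()) for z in (200,230,250)])
E
python3 -c "
import cv2
a=cv2.imread('pics/top0.png');cv2.imwrite('pics/crop1.png',cv2.resize(a[90:280,100:480],(800,400),interpolation=cv2.INTER_CUBIC))"
```

```text
top red [422.6 224.3] [413 215  20  20 323] z20 [ 406. -308.] z30 [ 407. -306.] z50 [ 406. -301.]
top yellow [332.4 222. ] [323 213  20  19 310] z20 [420. -53.] z30 [420. -53.] z50 [420. -53.]
top blue [381.3 177.6] [372 168  20  20 322] z20 [ 542. -196.] z30 [ 541. -194.] z50 [ 540. -192.]
top blue [380.9 224.1] [370 214  22  21 105] z20 [ 410. -190.] z30 [ 410. -189.] z50 [ 411. -185.]
scene red [222.7 289.9] [211 278  25  24 463] z20 [ 413. -313.] z30 [ 418. -314.] z50 [ 427. -316.]
scene yellow [301.3 220.3] [290 211  23  20 362] z20 [426. -58.] z30 [430. -62.] z50 [439. -71.]
scene yellow [339.8 238.7] [328 224  25  30 396] z20 [533. -36.] z30 [536. -40.] z50 [543. -48.]
scene blue [260.9 252.4] [248 237  26  31 430] z20 [ 412. -187.] z30 [ 417. -190.] z50 [ 424. -195.]
scene blue [299.  290.5] [287 279  25  24 475] z20 [ 548. -200.] z30 [ 551. -203.] z50 [ 558. -208.]
chest rim [[673. 249.  95.]
 [578. 125.  95.]
 [342. 301.  95.]
 [436. 430.  95.]]
tray [[ 714. -141.   22.]
 [ 719. -266.   22.]
 [ 590. -270.   22.]
 [ 582. -142.   22.]]
drop [[662. -38. 120.]] beaker [[ 302. -264.   85.]]
lid top corners z [(200, [[705.0, 298.0], [459.0, 480.0], [597.0, 410.0]]), (230, [[697.0, 289.0], [458.0, 466.0], [592.0, 398.0]]), (250, [[692.0, 283.0], [458.0, 457.0], [589.0, 390.0]])]
```

View pics/crop1.png

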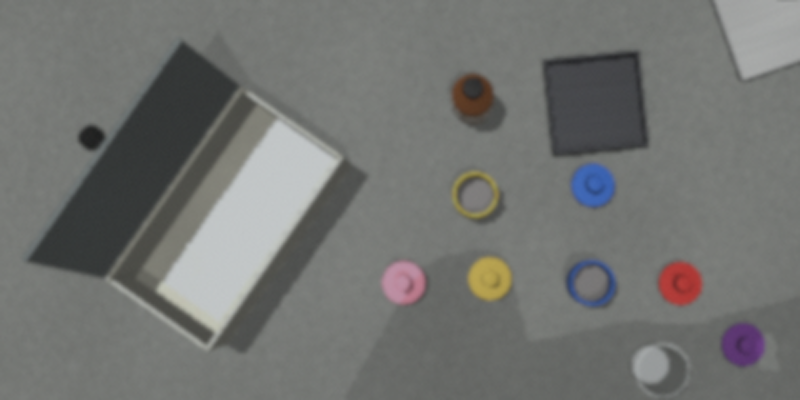

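The crop confirms the picks: hollow rings for the yellow and blue jars, solid knobbed discs for the yellow, blue and red lids. Pink at top-image (291,224) and purple at (453,253) get left alone. Next I raise the arm, swing over the work area and square the tool.

Call:
play_rows([
  [[0,0,-130],0],
  [[0,0,-130],0],
  [[0,0,-130],0.324],
  [[388,-293,-134],0.324],
  [[388,-293,-134],0.324],
  [[388,-293,-134],0.324],
  [[388,-293,-134],0.324],
  [[388,-293,-134],0.324],
  [[388,-293,-134],0.324],
  [[388,-293,-134],0.324],
  [[388,-293,-134],0.324],
  [[388,-293,-134],0.324],
], hand=1)

```text
clock: 1.6
position: [450.5, -117.9, 300.0]
ee_rot: [[1.0, 0.004, -0.001], [0.004, -1.0, 0.001], [-0.001, -0.001, -1.0]]
wrist_force: [0.1, -0.1, 0.9]
grip_width: 93.9
gripper_force: 0.0
```

```bash
cat >> h.py <<'E'
def look(n,save=None):
    s=env.observe(); im=env.capture(n)
    if save: cv2.imwrite(f"pics/{save}.png",im[:,:,::-1])
    return s,im,cam(n,s)
def find(s,im,C,cols=("red","yellow","blue"),amin=100,sat=110):
    for c in cols:
        for ce,st in blobs(im,c,amin,sat)[0]:
            x,y,w,h,a=st; mid=[x+(w-1)/2,y+(h-1)/2]
            print(c,ce,st[2:],"z13",p2w(C,mid,13)[0][:2].round(1),"z50",p2w(C,mid,50)[0][:2].round(1))
E
python3 - <<'E'
from h import *
s,im,C=look("wrist","w1"); print(s['clock'],s['position'].round(1),s['ee_rot'].round(3).tolist())
find(s,im,C)
s,im,C=look("top","t1"); print("top");find(s,im,C,amin=40)
E
```

```text
1.6 [ 450.5 -117.9  300. ] [[1.0, 0.004, -0.001], [0.004, -1.0, 0.001], [-0.001, -0.001, -1.0]]
red [432.8 190.2] [ 34  33 878] z13 [ 407.4 -312.3] z50 [ 415.6 -298. ]
yellow [268.8 114.4] [ 42  40 573] z13 [534.1 -32.8] z50 [533.1 -39. ]
yellow [285.6 181.9] [ 34  33 902] z13 [420.8 -54.6] z50 [428.1 -59.2]
yellow [128.9 305.1] [  41   64 1217] z13 [178.9 245.8] z50 [203.9 219.3]
yellow [515.5 305.5] [  40   63 1186] z13 [ 180.1 -485.6] z50 [ 204.9 -458.7]
yellow [481.7 359.6] [ 336   17 3702] z13 [  57.6 -403.3] z50 [  91.4 -382.4]
blue [371.1 108.7] [  36   38 1056] z13 [ 544.2 -199.2] z50 [ 542.5 -193.2]
blue [364.2 190.5] [ 37  39 535] z13 [ 407.  -192.1] z50 [ 415.3 -186.7]
top
red [428.4 226.2] [ 9 18 99] z13 [ 402.4 -325.3] z50 [ 403.2 -316.1]
yellow [602.9 113.1] [  74  100 4607] z13 [ 701.5 -839. ] z50 [ 693.4 -814.7]
yellow [324.6 179.3] [21 21 66] z13 [534.5 -38.6] z50 [531.3 -38. ]
yellow [329.8 225.6] [ 18  17 131] z13 [417.1 -51. ] z50 [417.3 -50. ]
yellow [617.9 265. ] [ 37  41 279] z13 [ 272.6 -861.3] z50 [ 277.2 -836.3]
yellow [617.7 281.6] [17 17 67] z13 [ 227.4 -859. ] z50 [ 233.3 -834.1]
yellow [623.2 358. ] [16 12 51] z13 [  18.  -858.9] z50 [  30.1 -833.9]
yellow [612.5 383.6] [ 55  35 567] z13 [ -52.3 -828.6] z50 [ -38.1 -804.6]
blue [586.7 140.2] [ 35  23 362] z13 [ 634.7 -790.7] z50 [ 628.5 -767.8]
blue [382.7 172.3] [ 18  10 116] z13 [ 557.2 -200.8] z50 [ 553.4 -195.4]
```

View pics/w1.png

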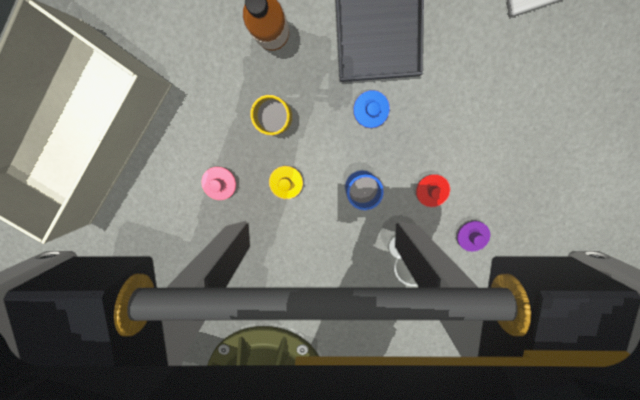

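The wrist view shows jar rings (yellow 270,115; blue 364,190) and lids (yellow 286,182; blue 371,109; red 433,190). Pink (219,183) and purple (473,236) are decoys. I'll hover over the red lid first.

Call:
play_rows([
  [[-43,193,100],0],
  [[-43,193,100],0],
  [[-43,193,100],0],
  [[-43,193,180],0],
  [[-43,193,180],0],
  [[-43,193,180],0],
  [[-43,193,180],0],
], hand=0.2)

```text
clock: 2.58
position: [406.8, -313.8, 122.4]
ee_rot: [[1.0, -0.001, 0.002], [-0.001, -1.0, -0.001], [0.002, 0.001, -1.0]]
wrist_force: [-0.2, 0.4, 0.8]
grip_width: 56.1
gripper_force: 0.0
```

```bash
cat >> h.py <<'E'
def hover(cols,z):
    s,im,C=look("wrist"); print(s['clock'],s['position'].round(1),s['ee_rot'][:,0].round(4))
    for c in cols:
        b,m=blobs(im,c,300)
        n,l,st,ce=cv2.connectedComponentsWithStats(m)
        for i in range(1,n):
            if st[i][4]<300: continue
            pts=cv2.findContours((l==i).astype('uint8'),cv2.RETR_EXTERNAL,cv2.CHAIN_APPROX_NONE)[0][0]
            P=p2w(C,pts.reshape(-1,2),z)[:,:2].astype('float32')
            (c0,r)=cv2.minEnclosingCircle(P); e=cv2.fitEllipse(P)
            print(c,ce[i].round(),st[i][4],"circ",np.round(c0,1),round(r,1),"ell",np.round(e[0],1),np.round(e[1],1),"shift",local(s,[*e[0],s['position'][2]]))
E
python3 -c "
from h import *
hover(['red'],15)"
```

```text
2.575 [ 406.8 -313.8  122.4] [ 1.     -0.001   0.0016]
red [320. 186.] 2076 circ [ 407.1 -311.8] 29.6 ell [ 407.1 -311.7] [57.4 58. ] shift [ 0.3 -2.1 -0. ]
```

Call:
play_rows([
  [[0,-2,50],0],
  [[0,-2,90],0],
  [[0,-2,102],0],
  [[0,-2,102],0],
  [[0,-2,102],0],
  [[0,-2,102],0],
])

```text
clock: 3.38
position: [407.1, -311.7, 19.9]
ee_rot: [[1.0, -0.0, 0.002], [-0.0, -1.0, -0.001], [0.002, 0.001, -1.0]]
wrist_force: [-0.2, -0.9, 0.8]
grip_width: 56.3
gripper_force: 0.0
```

Call:
play_rows([
  [[0,0,0],0],
  [[0,0,0],0],
  [[0,0,0],0],
  [[0,0,0],0],
  [[0,0,0],0],
  [[0,0,0],0],
  [[0,0,-20],0],
  [[0,0,-60],0],
  [[0,0,-110],0],
  [[0,0,-110],0],
  [[0,0,-110],0],
], hand=-1, force=20)

```text
clock: 4.75
position: [406.3, -310.9, 127.8]
ee_rot: [[1.0, -0.0, -0.001], [-0.0, -1.0, 0.001], [-0.001, -0.001, -1.0]]
wrist_force: [0.1, 0.2, -0.2]
grip_width: 0.4
gripper_force: 0.0
```

```bash
python3 -c "
from h import *
hover(['red'],15)
s,im,C=look('wrist','w2')"
```

```text
4.75 [ 406.3 -310.9  127.8] [ 1.e+00 -2.e-04 -6.e-04]
red [323. 185.] 2031 circ [ 407.1 -311.7] 29.6 ell [ 407.2 -311.7] [57.8 58. ] shift [ 0.9  0.8 -0. ]
```

View pics/w2.png

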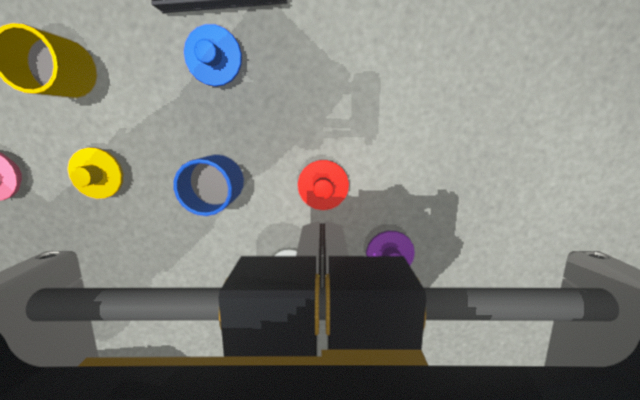

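Call:
play_rows([
  [[1,1,0],0],
  [[1,1,0],0],
  [[1,1,0],0],
  [[1,1,0],0],
  [[1,1,0],0],
  [[1,1,0],0],
  [[1,1,40],0],
  [[1,1,70],0],
  [[1,1,90],0],
  [[1,1,90],0],
  [[1,1,90],0],
], hand=0)

```text
clock: 6.22
position: [407.9, -312.5, 39.5]
ee_rot: [[1.0, -0.0, 0.001], [-0.0, -1.0, -0.001], [0.001, 0.001, -1.0]]
wrist_force: [-0.0, -0.0, 0.9]
grip_width: 46.9
gripper_force: 0.0
```

```bash
python3 -c "
from h import *
s,im,C=look('wrist','w3'); print(s['position'],s['grip_width'],w2p(C,[s['position'],s['position']+s['ee_rot']@[0,0,env.grasp_offset]]))
cv2.imwrite('pics/w3c.png',cv2.resize(im[120:300,200:440,::-1],None,fx=2.5,fy=2.5))"
```

```text
[ 407.93821348 -312.51662455   39.45532797] 46.92217322766792 [[321.99425457 215.75366332]
 [322.03448474 223.69891612]]
```

View pics/w3c.png

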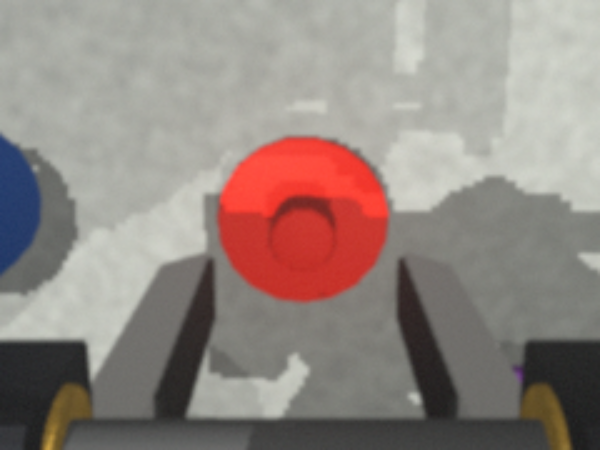

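Call:
play_rows([
  [[-1,-1,10],0],
  [[-1,-1,20],0],
  [[-1,-1,21],0],
  [[-1,-1,21],0],
  [[-1,-1,21],0],
])

```text
clock: 6.9
position: [406.7, -311.3, 17.8]
ee_rot: [[1.0, -0.0, 0.0], [-0.0, -1.0, -0.0], [0.0, 0.0, -1.0]]
wrist_force: [-0.4, -0.6, 0.6]
grip_width: 46.8
gripper_force: 0.0
```

Call:
play_rows([
  [[0,0,0],0],
  [[0,0,0],0],
  [[0,0,0],0],
  [[0,0,0],0],
  [[0,0,0],0],
  [[0,0,0],0],
  [[0,0,0],0],
  [[0,0,0],0],
  [[0,0,0],0],
  [[0,0,0],0],
], hand=-1)

```text
clock: 8.15
position: [406.6, -311.2, 17.6]
ee_rot: [[1.0, -0.0, 0.0], [-0.0, -1.0, -0.0], [0.0, 0.0, -1.0]]
wrist_force: [-0.5, 0.7, 0.6]
grip_width: 0.5
gripper_force: 0.0
```

```bash
python3 -c "
from h import *
s,im,C=look('wrist')
cv2.imwrite('pics/w4c.png',cv2.resize(im[120:300,200:440,::-1],None,fx=2.5,fy=2.5))"
```

```text
(no output)
```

View pics/w4c.png

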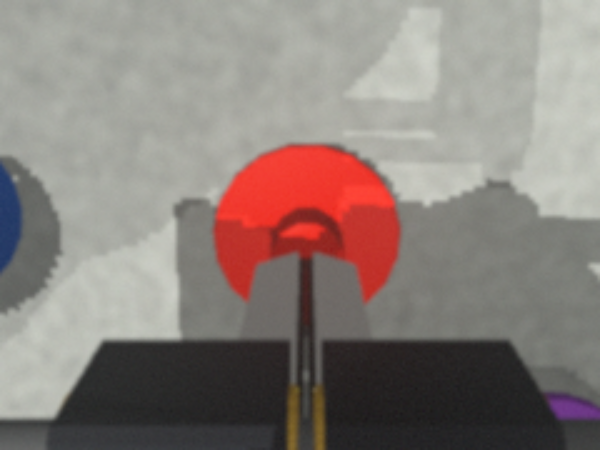

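The closed fingers pass over the knob without touching it. Image scale (47 mm opening = 74 px) puts the real fingertips about 40 mm behind the reported TCP, so I'll probe downward gently.

Call:
play_rows([
  [[0,0,2],0],
  [[0,0,4],0],
  [[0,0,4],0],
  [[0,0,4],0],
])

```text
clock: 8.7
position: [406.6, -311.2, 13.5]
ee_rot: [[1.0, -0.0, -0.0], [-0.0, -1.0, 0.0], [-0.0, -0.0, -1.0]]
wrist_force: [0.5, 0.6, -0.1]
grip_width: 0.6
gripper_force: 0.0
```

Call:
play_rows([
  [[0,0,2],0],
  [[0,0,4],0],
  [[0,0,4],0],
  [[0,0,4],0],
])

```text
clock: 9.2
position: [406.6, -311.2, 9.5]
ee_rot: [[1.0, -0.0, -0.0], [-0.0, -1.0, 0.0], [-0.0, -0.0, -1.0]]
wrist_force: [0.4, -0.2, 0.3]
grip_width: 0.7
gripper_force: 0.0
```

Call:
play_rows([
  [[0,0,3],0],
  [[0,0,5],0],
  [[0,0,5],0],
  [[0,0,5],0],
])

```text
clock: 9.7
position: [406.6, -311.2, 4.6]
ee_rot: [[1.0, -0.0, -0.0], [-0.0, -1.0, 0.0], [-0.0, -0.0, -1.0]]
wrist_force: [-0.4, 0.0, -0.4]
grip_width: 0.4
gripper_force: 0.0
```

Call:
play_rows([
  [[0,0,2],0],
  [[0,0,4],0],
  [[0,0,4],0],
  [[0,0,4],0],
])

```text
clock: 10.2
position: [406.6, -311.2, 0.5]
ee_rot: [[1.0, -0.0, -0.0], [-0.0, -1.0, 0.0], [-0.0, -0.0, -1.0]]
wrist_force: [-0.8, -0.2, 0.1]
grip_width: 0.5
gripper_force: 0.0
```

```bash
python3 -c "
from h import *
s,im,C=look('wrist')
cv2.imwrite('pics/w5c.png',cv2.resize(im[120:300,200:440,::-1],None,fx=2.5,fy=2.5))"
```

```text
(no output)
```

View pics/w5c.png

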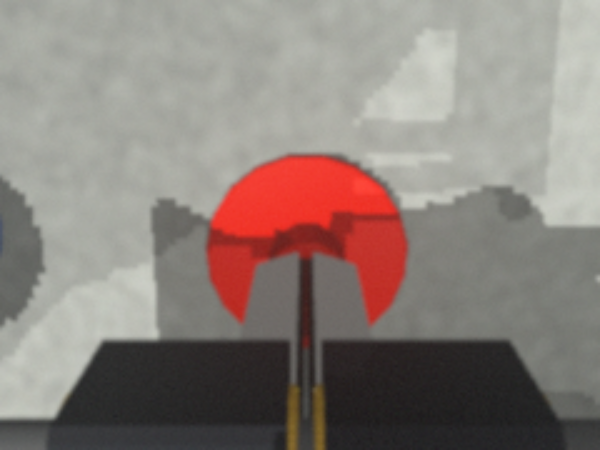

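Call:
play_rows([
  [[0,0,2],0],
  [[0,0,3],0],
  [[0,0,3],0],
  [[0,0,3],0],
])

```text
clock: 10.75
position: [406.6, -311.2, -2.5]
ee_rot: [[1.0, -0.0, -0.0], [-0.0, -1.0, 0.0], [-0.0, -0.0, -1.0]]
wrist_force: [0.1, 0.1, -1.0]
grip_width: 0.5
gripper_force: 0.0
```

Call:
play_rows([
  [[0,0,1],0],
  [[0,0,2],0],
  [[0,0,2],0],
  [[0,0,2],0],
])

```text
clock: 11.25
position: [406.8, -311.4, -2.7]
ee_rot: [[1.0, -0.0, 0.001], [-0.0, -1.0, -0.001], [0.001, 0.001, -1.0]]
wrist_force: [-7.6, 7.1, 23.6]
grip_width: 0.4
gripper_force: 12.0
```

Call:
play_rows([
  [[0,0,1],0],
  [[0,0,2],0],
  [[0,0,2],0],
  [[0,0,2],0],
])

```text
clock: 11.75
position: [407.2, -311.7, -2.9]
ee_rot: [[1.0, -0.0, 0.001], [-0.0, -1.0, -0.001], [0.001, 0.001, -1.0]]
wrist_force: [-16.0, 13.3, 50.0]
grip_width: 0.5
gripper_force: 24.8
```

Contact with the knob top (z 36) came at TCP z = -2.6, so the real tips sit 38.6 mm behind the reported TCP. I'll subtract that from heights and grip again.

Call:
play_rows([
  [[0,0,-20],0],
  [[0,0,-20],0],
  [[0,0,-20],0],
  [[0,0,-20],0],
  [[0,0,-20],0],
  [[0,0,-20],0],
  [[0,0,-20],0],
  [[0,0,-20],0],
  [[0,0,-20],0],
  [[0,0,-20],0],
], hand=0)

```text
clock: 13.0
position: [406.6, -311.2, 13.6]
ee_rot: [[1.0, -0.0, 0.0], [-0.0, -1.0, 0.0], [0.0, -0.0, -1.0]]
wrist_force: [0.5, -0.1, 0.4]
grip_width: 46.7
gripper_force: 0.0
```

```bash
python3 -c "
from h import *
hover(['red'],15); print(local(env.observe(),[407,-311.6,-19]))"
```

```text
13.0 [ 406.6 -311.2   13.6] [ 1.e+00 -2.e-04  0.e+00]
red [322. 215.] 4364 circ [ 406.7 -311.3] 29.8 ell [ 406.9 -311.5] [58.  58.3] shift [0.4 0.3 0. ]
[ 0.4  0.4 32.6]
```

Call:
play_rows([
  [[0,0,12],0],
  [[0,0,24],0],
  [[0,0,32],0],
  [[0,0,32],0],
  [[0,0,32],0],
])

```text
clock: 13.68
position: [406.7, -311.3, -18.3]
ee_rot: [[1.0, -0.0, 0.0], [-0.0, -1.0, -0.0], [0.0, 0.0, -1.0]]
wrist_force: [-0.4, 0.1, -0.7]
grip_width: 47.1
gripper_force: 0.0
```

Call:
play_rows([
  [[0,0,0],0],
  [[0,0,0],0],
  [[0,0,0],0],
  [[0,0,0],0],
  [[0,0,0],0],
  [[0,0,0],0],
  [[0,0,0],0],
  [[0,0,0],0],
], hand=-1)

```text
clock: 14.68
position: [406.6, -311.3, -18.3]
ee_rot: [[1.0, -0.0, 0.0], [-0.0, -1.0, -0.0], [0.0, 0.0, -1.0]]
wrist_force: [-0.5, 1.2, 4.8]
grip_width: 21.4
gripper_force: 20.0
```

Call:
play_rows([
  [[0,0,-50],0],
  [[0,0,-100],0],
  [[0,0,-100],0],
  [[60,-26,-100],0],
  [[120,-52,-100],0],
  [[180,-78,-100],0],
  [[244,-106,-100],0],
  [[244,-106,-100],0],
  [[244,-106,-60],0],
  [[244,-106,-20],0],
  [[244,-106,-20],0],
  [[244,-106,-20],0],
])

```text
clock: 16.18
position: [651.0, -205.5, 2.6]
ee_rot: [[1.0, -0.0, 0.001], [-0.0, -1.0, -0.0], [0.001, 0.0, -1.0]]
wrist_force: [0.5, -0.2, -0.0]
grip_width: 21.3
gripper_force: 20.0
```

Call:
play_rows([
  [[0,0,8],0],
  [[0,0,15],0],
  [[0,0,15],0],
  [[0,0,15],0],
])

```text
clock: 16.68
position: [650.6, -205.2, -13.3]
ee_rot: [[1.0, -0.0, 0.0], [-0.0, -1.0, -0.0], [0.0, 0.0, -1.0]]
wrist_force: [-0.5, 0.1, -0.8]
grip_width: 21.4
gripper_force: 20.0
```

Call:
play_rows([
  [[0,0,0],0],
  [[0,0,0],0],
  [[0,0,0],0],
  [[0,0,0],0],
  [[0,0,0],0],
  [[0,0,0],0],
  [[0,0,-50],0],
  [[0,0,-100],0],
  [[0,0,-140],0],
  [[0,0,-140],0],
  [[0,0,-140],0],
], hand=0)

```text
clock: 18.05
position: [650.2, -205.1, 125.6]
ee_rot: [[1.0, -0.0, -0.001], [-0.0, -1.0, 0.0], [-0.001, -0.0, -1.0]]
wrist_force: [0.7, -0.4, -1.5]
grip_width: 46.9
gripper_force: 0.0
```

```bash
python3 -c "
from h import *
hover(['red','yellow','blue'],15)"
```

```text
18.05 [ 650.2 -205.1  125.6] [ 1.0e+00 -2.0e-04 -1.2e-03]
red [322. 186.] 2158 circ [ 650.3 -205.4] 30.3 ell [ 650.3 -205.4] [59.3 59.5] shift [ 0.1  0.3 -0. ]
yellow [223. 305.] 702 circ [497.4 -80.6] 45.1 ell [496.2 -82.6] [24.9 87.2] shift [-154.  -122.4    0.2]
yellow [421. 305.] 717 circ [ 496.4 -327.3] 45.1 ell [ 496.1 -327.6] [25.5 87.6] shift [-1.541e+02  1.225e+02  1.000e-01]
yellow [380. 359.] 3851 circ [ 407.2 -255.6] 231.6 ell [ 418.  -401.3] [ 23.6 710.9] shift [-2.322e+02  1.963e+02  2.000e-01]
blue [316. 270.] 1572 circ [ 543.4 -197.7] 30.1 ell [ 545.3 -198. ] [54.3 59.1] shift [-1.049e+02 -7.000e+00  1.000e-01]
blue [309. 347.] 647 circ [ 425.3 -188.6] 27.3 ell [ 434.2 -188.6] [29.7 59. ] shift [-216.   -16.4    0.3]
```

The red lid is flat in the tray. Blue lid next.

Call:
play_rows([
  [[-107,-7,0],0],
  [[-107,-7,0],0],
  [[-107,-7,45],0],
  [[-107,-7,45],0],
  [[-107,-7,45],0],
])

```text
clock: 18.73
position: [544.1, -198.3, 82.1]
ee_rot: [[1.0, -0.0, -0.0], [-0.0, -1.0, 0.0], [-0.0, -0.0, -1.0]]
wrist_force: [0.5, -0.4, 0.7]
grip_width: 47.3
gripper_force: 0.0
```

```bash
python3 -c "
from h import *
hover(['blue'],15)"
```

```text
18.725 [ 544.1 -198.3   82.1] [ 1.e+00 -0.e+00 -1.e-04]
blue [322. 197.] 2411 circ [ 543.4 -198. ] 29.4 ell [ 543.4 -198.1] [57.3 57.9] shift [-0.7 -0.2  0. ]
blue [311. 340.] 1450 circ [ 383.9 -187. ] 35.0 ell [ 380.  -186.4] [55.3 67.8] shift [-164.1  -11.9    0. ]
```

Call:
play_rows([
  [[-1,0,50],0],
  [[-1,0,85],0],
  [[-1,0,100],0],
  [[-1,0,100],0],
  [[-1,0,100],0],
])

```text
clock: 19.4
position: [543.6, -198.6, -16.8]
ee_rot: [[1.0, -0.0, 0.002], [-0.0, -1.0, -0.001], [0.002, 0.001, -1.0]]
wrist_force: [-0.2, -0.3, 0.0]
grip_width: 47.2
gripper_force: 0.0
```

Call:
play_rows([
  [[0,0,0],0],
  [[0,0,0],0],
  [[0,0,0],0],
  [[0,0,0],0],
  [[0,0,0],0],
  [[0,0,0],0],
  [[0,0,0],0],
  [[0,0,0],0],
], hand=-1)

```text
clock: 20.4
position: [542.8, -198.3, -18.1]
ee_rot: [[1.0, -0.0, 0.0], [-0.0, -1.0, -0.0], [0.0, 0.0, -1.0]]
wrist_force: [-1.8, 0.9, 6.2]
grip_width: 21.7
gripper_force: 20.0
```

Call:
play_rows([
  [[0,0,-60],0],
  [[0,0,-120],0],
  [[-60,-4,-120],0],
  [[-120,-8,-120],0],
  [[-180,-11,-120],0],
  [[-198,-11,-120],0],
  [[-198,-11,-120],0],
  [[-198,-11,-120],0],
  [[-198,-11,-120],0],
])

```text
clock: 21.52
position: [345.2, -187.1, 101.3]
ee_rot: [[1.0, 0.0, -0.0], [0.0, -1.0, 0.0], [-0.0, -0.0, -1.0]]
wrist_force: [0.4, -0.1, -0.1]
grip_width: 21.3
gripper_force: 20.0
```

```bash
python3 -c "
from h import *
hover(['blue'],50); print(env.observe()['grip_width'])"
```

```text
21.525 [ 345.2 -187.1  101.3] [ 1.e+00  4.e-04 -4.e-04]
blue [323. 127.] 1328 circ [ 411.4 -188.2] 29.8 ell [ 411.4 -188. ] [58.3 58.9] shift [66.2  1.  -0. ]
blue [322. 224.] 4151 circ [ 314.4 -187.5] 43.0 ell [ 317.1 -187.4] [75.1 83.4] shift [-28.1   0.3   0. ]
21.924955628805975
```

```bash
python3 -c "
from h import *
hover(['blue'],135)"
```

```text
21.575 [ 345.1 -187.1  101.3] [ 1.e+00  4.e-04 -5.e-04]
blue [323. 126.] 1335 circ [ 412.4 -187.7] 20.5 ell [ 412.4 -187.7] [40.  40.4] shift [67.4  0.6 -0. ]
blue [322. 224.] 4148 circ [ 345.9 -187.3] 29.4 ell [ 347.6 -187.2] [51.5 57.2] shift [ 2.6  0.1 -0. ]
```

Call:
play_rows([
  [[65.5,0.8,0],0],
  [[65.5,0.8,0],0],
  [[65.5,0.8,40],0],
  [[65.5,0.8,62],0],
  [[65.5,0.8,62],0],
  [[65.5,0.8,62],0],
  [[65.5,0.8,66],0],
  [[65.5,0.8,70],0],
  [[65.5,0.8,70],0],
  [[65.5,0.8,70],0],
])

```text
clock: 22.88
position: [410.1, -188.0, 31.6]
ee_rot: [[1.0, -0.0, 0.0], [-0.0, -1.0, -0.0], [0.0, 0.0, -1.0]]
wrist_force: [-0.3, -0.4, -0.6]
grip_width: 21.5
gripper_force: 20.0
```

Call:
play_rows([
  [[0.5,0,3],0],
  [[0.5,0,6],0],
  [[0.5,0,9],0],
  [[0.5,0,10],0],
  [[0.5,0,10],0],
  [[0.5,0,10],0],
])

```text
clock: 23.62
position: [410.6, -188.0, 21.8]
ee_rot: [[1.0, -0.0, -0.0], [-0.0, -1.0, -0.0], [-0.0, 0.0, -1.0]]
wrist_force: [-2.1, 1.0, 7.5]
grip_width: 21.5
gripper_force: 20.0
```

Seated (z is as expected). I'll release, rise, open wide and yaw to the chest's axis.

Call:
play_rows([
  [[0,0,0],0],
  [[0,0,0],0],
  [[0,0,0],0],
  [[0,0,0],0],
  [[0,0,-50],0],
  [[0,0,-80],0],
  [[0,0,-80],-0.186],
  [[0,0,-80],-0.372],
  [[0,0,-80],-0.558],
  [[0,0,-80],-0.744],
  [[0,0,-80],-0.927],
  [[0,0,-80],-0.927],
], hand=1)

```text
clock: 25.12
position: [410.6, -188.0, 101.5]
ee_rot: [[0.601, 0.799, -0.0], [0.799, -0.601, 0.0], [0.0, -0.0, -1.0]]
wrist_force: [-0.2, 0.1, 0.3]
grip_width: 94.4
gripper_force: 0.0
```

```bash
python3 -c "
from h import *
hover(['blue'],55); s,im,C=look('wrist','w6'); print(s['grip_width'],s['ee_rot'].round(3))"
```

```text
25.125 [ 410.6 -188.   101.5] [0.6013 0.799  0.    ]
blue [323. 197.] 3331 circ [ 412.7 -185.4] 32.7 ell [ 412.7 -186.2] [56.8 64.7] shift [2.7 0.6 0. ]
93.83127512637452 [[ 0.604  0.797 -0.   ]
 [ 0.797 -0.604 -0.   ]
 [-0.    -0.    -1.   ]]
```

View pics/w6.png

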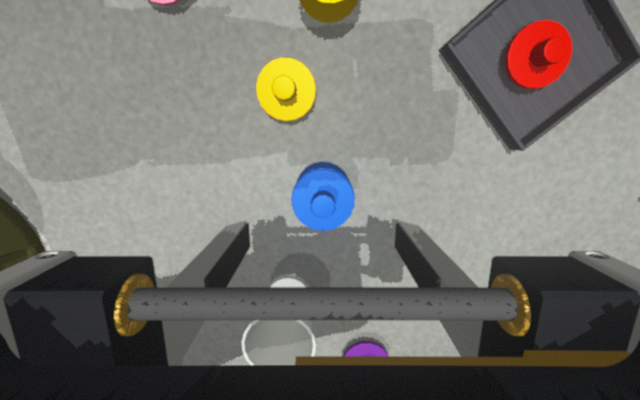

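The lid sits flat on the blue jar (323,197), and the red lid lies inside the tray (540,54). Now I grip the jar body near its rim.

Call:
play_rows([
  [[0.5,0,50],0],
  [[0.5,0,90],0],
  [[0.5,0,104],0],
  [[0.5,0,104],0],
  [[0.5,0,104],0],
])

```text
clock: 25.85
position: [411.7, -188.0, -1.1]
ee_rot: [[0.601, 0.799, 0.002], [0.799, -0.601, -0.001], [0.0, 0.002, -1.0]]
wrist_force: [0.2, 0.2, -0.7]
grip_width: 93.9
gripper_force: 0.0
```

Call:
play_rows([
  [[0,0,0],0],
  [[0,0,0],0],
  [[0,0,0],0],
  [[0,0,0],0],
  [[0,0,0],0],
  [[0,0,0],0],
  [[0,0,0],0],
  [[0,0,0],0],
], hand=-1, force=35)

```text
clock: 26.85
position: [411.0, -187.6, -2.3]
ee_rot: [[0.6, 0.8, 0.0], [0.8, -0.6, -0.0], [0.0, 0.0, -1.0]]
wrist_force: [-0.2, -1.5, 3.4]
grip_width: 58.1
gripper_force: 35.0
```

Call:
play_rows([
  [[0,0,-30],0],
  [[0,0,-80],0],
  [[0,0,-140],0],
  [[0,0,-180],0],
  [[0,0,-180],0],
  [[0,0,-180],0],
])

```text
clock: 27.6
position: [410.3, -187.2, 176.1]
ee_rot: [[0.6, 0.8, -0.002], [0.8, -0.6, 0.001], [-0.0, -0.002, -1.0]]
wrist_force: [0.6, -0.4, -2.6]
grip_width: 58.4
gripper_force: 35.0
```

```bash
python3 -c "
from h import *
s=env.observe()
print(s['position'],s['grip_width'])
s,im,C=look('top','t2')
for p in ([451,318],[563,234],[450,278]): print(local(s,[*p,s['position'][2]]))
cv2.imwrite('pics/t2c.png',cv2.resize(im[90:290,90:350,::-1],None,fx=3,fy=3))
hover(['blue'],50+180)"
```

```text
[ 410.26068598 -187.21084711  176.07501306] 58.42021977879844
[ 428.5 -270.7    0.5]
[ 4.285e+02 -1.307e+02  2.000e-01]
[ 395.9 -247.5    0.5]
27.65 [ 410.2 -187.2  175.8] [ 6.004e-01  7.997e-01 -4.000e-04]
blue [322. 237.] 8441 circ [ 412.3 -184.3] 35.0 ell [ 411.9 -185. ] [58.9 68.6] shift [ 2.7  0.1 -0. ]
```

View pics/t2c.png

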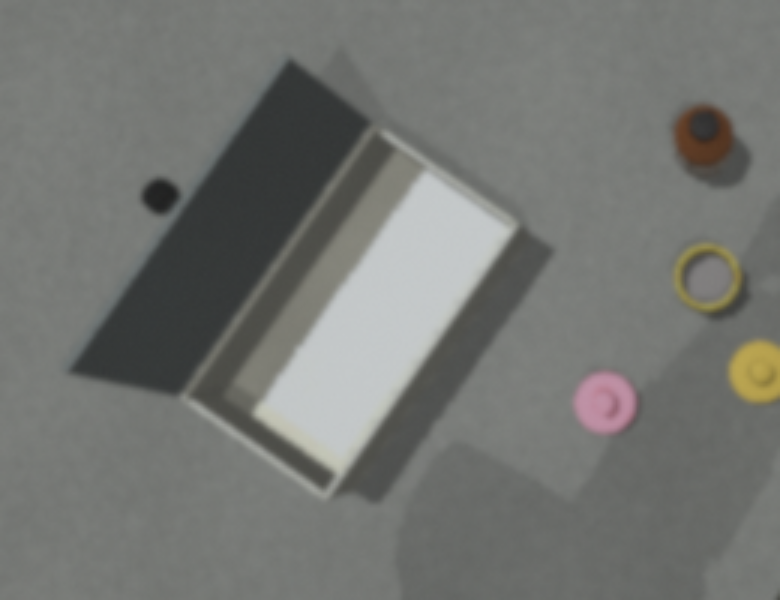

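Call:
play_rows([
  [[60,-36,0],0],
  [[110,-66,0],0],
  [[160,-96,0],0],
  [[210,-126,0],0],
  [[260,-156,0],0],
  [[310,-186,0],0],
  [[360,-216,0],0],
  [[400,-240,0],0],
  [[424,-250,0],0],
  [[424,-250,0],0],
  [[424,-250,0],0],
  [[424,-250,0],0],
])

```text
clock: 29.2
position: [465.5, 300.7, 177.4]
ee_rot: [[0.601, 0.799, -0.0], [0.799, -0.601, -0.0], [-0.0, -0.0, -1.0]]
wrist_force: [-0.0, -0.0, -3.0]
grip_width: 58.4
gripper_force: 35.2
```

```bash
python3 -c "
from h import *
s,im,C=look('wrist','w7')
print(s['position'],s['ee_rot'].round(4),s['grip_width'])"
```

```text
[465.52438154 300.67454088 177.43810707] [[ 6.012e-01  7.991e-01 -3.000e-04]
 [ 7.991e-01 -6.012e-01 -3.000e-04]
 [-4.000e-04 -1.000e-04 -1.000e+00]] 58.42053414568499
```

View pics/w7.png

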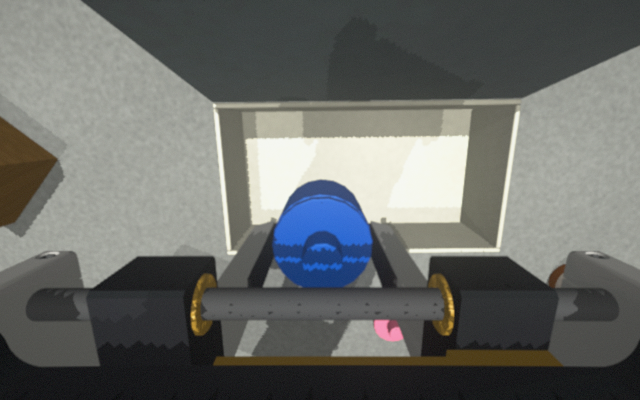

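The jar is held upright over the chest. Rim corners at (217,104), (519,103), (501,247) and (229,251) are aligned with the tool.

```bash
python3 -c "
from h import *
s=env.observe();C=cam('wrist',s)
P=p2w(C,[[217,104],[519,103],[501,247],[229,251]],95)
print(P.round(0)); 
for p in [*P,P.mean(0)]: print(local(s,p))"
```

```text
[[437. 433.  95.]
 [672. 256.  95.]
 [585. 133.  95.]
 [344. 309.  95.]]
[  88.  -102.3   82.6]
[ 88.5 191.6  82.6]
[-62.1 196.3  82.6]
[ -66.8 -102.5   82.6]
[11.9 45.8 82.6]
```

Call:
play_rows([
  [[8,-1,0],0],
  [[8,-1,40],0],
  [[8,-1,90],0],
  [[8,-1,135],0],
  [[8,-1,160],0],
  [[8,-1,160],0],
  [[8,-1,166],0],
  [[8,-1,170],0],
  [[8,-1,173],0],
  [[8,-1,174],0],
  [[8,-1,174],0],
  [[8,-1,174],0],
])

```text
clock: 30.75
position: [469.6, 308.7, 3.7]
ee_rot: [[0.6, 0.8, 0.0], [0.8, -0.6, 0.0], [0.0, 0.0, -1.0]]
wrist_force: [0.1, -0.4, -2.5]
grip_width: 58.7
gripper_force: 35.2
```

Call:
play_rows([
  [[0,0,1],0],
  [[0,0,1],0],
  [[0,0,1],0],
])

```text
clock: 31.12
position: [469.6, 308.6, 2.7]
ee_rot: [[0.6, 0.8, 0.0], [0.8, -0.6, 0.0], [0.0, 0.0, -1.0]]
wrist_force: [-0.5, 0.5, 1.2]
grip_width: 58.8
gripper_force: 35.2
```

Call:
play_rows([
  [[0,0,0],0],
  [[0,0,0],0],
  [[0,0,0],0],
  [[0,0,0],0],
  [[0,0,0],0],
  [[0,0,0],0],
  [[0,0,-40],0],
  [[0,0,-100],0],
  [[0,0,-160],0],
  [[0,0,-200],0],
  [[0,0,-200],0],
  [[0,0,-200],0],
], hand=0.8)

```text
clock: 32.62
position: [469.2, 308.3, 201.4]
ee_rot: [[0.6, 0.8, -0.001], [0.8, -0.6, -0.001], [-0.001, -0.001, -1.0]]
wrist_force: [-0.4, 0.7, -1.3]
grip_width: 84.9
gripper_force: 0.0
```

```bash
python3 -c "
from h import *
hover(['blue'],61);s,im,C=look('wrist','w8'); print(s['grip_width'])
s,im,C=look('top');find(s,im,C,['yellow'],30)
print(local(s,[420,-54,s['position'][2]]))"
```

```text
32.625 [469.2 308.3 201.4] [ 0.6005  0.7997 -0.0014]
blue [322. 179.] 1740 circ [471.2 310. ] 30.6 ell [470.7 310. ] [55.1 60.3] shift [ 2.2  0.2 -0. ]
84.43907453805168
yellow [603.  113.2] [  74  100 4609] z13 [ 701.5 -839. ] z50 [ 693.4 -814.7]
yellow [323.1 174.5] [18 10 32] z13 [550.4 -34.8] z50 [546.7 -34.3]
yellow [343.  213.6] [ 19  20 306] z13 [443.2 -84.5] z50 [442.7 -82.6]
yellow [616.9 270.4] [ 27  46 305] z13 [ 265.5 -860.9] z50 [ 270.3 -835.9]
yellow [633.9 279.7] [ 8 21 57] z13 [ 231.9 -900.7] z50 [ 237.6 -874.5]
yellow [631.  358.7] [ 16  23 109] z13 [  12.9 -887.1] z50 [  25.2 -861.3]
yellow [610.2 385.2] [ 57  36 662] z13 [ -50.9 -825.9] z50 [ -36.7 -801.9]
[-319.2  178.3    0.6]
```

The yellow lid was knocked to about (443,-84). Hovering there to remeasure.

Call:
play_rows([
  [[-50,33,0],0],
  [[-100,66,0],0],
  [[-150,98,0],0],
  [[-200,131,0],0],
  [[-250,164,0],0],
  [[-300,197,0],0],
  [[-329,214,0],0],
  [[-329,214,60],0],
  [[-329,214,120],0],
  [[-329,214,120],0],
  [[-329,214,120],0],
], hand=0)

```text
clock: 34.15
position: [444.1, -83.2, 84.4]
ee_rot: [[0.6, 0.8, 0.002], [0.8, -0.6, -0.0], [0.001, 0.002, -1.0]]
wrist_force: [1.0, -0.7, 0.4]
grip_width: 47.1
gripper_force: 0.0
```

```bash
python3 -c "
from h import *
hover(['yellow'],15)"
```

```text
34.15 [444.1 -83.2  84.4] [6.003e-01 7.998e-01 7.000e-04]
yellow [379.  94.] 2056 circ [537.6 -38.2] 35.3 ell [538.1 -38.4] [66.7 69.2] shift [92.2 48.3  0.1]
yellow [323. 196.] 2603 circ [443.7 -85.5] 29.6 ell [443.6 -85.5] [57.9 58. ] shift [-2.1  1.   0. ]
yellow [223. 305.] 715 circ [ 282.6 -118.4] 39.4 ell [ 282.8 -119.6] [22.3 76.7] shift [-125.9 -107.1   -0.3]
yellow [421. 305.] 706 circ [ 455.3 -248.6] 39.5 ell [ 454.2 -248.7] [22.3 76.6] shift [-1.263e+02  1.074e+02  1.000e-01]
yellow [380. 359.] 3829 circ [ 357.3 -273. ] 202.7 ell [ 459.9 -338.4] [ 20.4 612.2] shift [-1.946e+02  1.658e+02  1.000e-01]
```

Call:
play_rows([
  [[-1.5,1,50],0],
  [[-1.5,1,85],0],
  [[-1.5,1,100],0],
  [[-1.5,1,100],0],
  [[-1.5,1,100],0],
  [[-1.5,1,100],0],
])

```text
clock: 34.95
position: [443.8, -85.0, -16.3]
ee_rot: [[0.6, 0.8, 0.002], [0.8, -0.6, -0.001], [0.001, 0.002, -1.0]]
wrist_force: [0.1, -0.0, -0.2]
grip_width: 46.9
gripper_force: 0.0
```

Call:
play_rows([
  [[0,0,0],0],
  [[0,0,0],0],
  [[0,0,0],0],
  [[0,0,0],0],
  [[0,0,0],0],
  [[0,0,0],0],
  [[0,0,0],0],
  [[0,0,0],0],
], hand=-1, force=20)

```text
clock: 35.95
position: [443.1, -84.8, -17.4]
ee_rot: [[0.6, 0.8, 0.0], [0.8, -0.6, -0.0], [0.0, 0.0, -1.0]]
wrist_force: [-0.3, -0.6, 3.8]
grip_width: 21.1
gripper_force: 20.0
```

Call:
play_rows([
  [[0,0,-60],0],
  [[0,0,-120],0],
  [[0,0,-120],0],
  [[24,45,-120],0],
  [[24,45,-120],0],
  [[24,45,-120],0],
  [[24,45,-120],0],
  [[24,45,-120],0],
])

```text
clock: 36.95
position: [493.1, -92.6, 102.7]
ee_rot: [[0.6, 0.8, 0.0], [0.8, -0.6, -0.0], [0.0, 0.0, -1.0]]
wrist_force: [0.4, -0.4, -0.9]
grip_width: 21.4
gripper_force: 20.0
```

```bash
python3 -c "
from h import *
hover(['yellow'],50);hover(['yellow'],env.observe()['position'][2]+17.4+16)"
```

```text
36.95 [493.1 -92.6 102.7] [6.004e-01 7.997e-01 1.000e-04]
yellow [320. 124.] 1438 circ [532.3 -37.2] 30.1 ell [532.3 -37.3] [58.9 59.2] shift [67.8 -1.8  0. ]
yellow [322. 225.] 4192 circ [ 473.4 -117.9] 43.2 ell [ 475.3 -116.2] [75.2 84.5] shift [-29.6  -0.1  -0. ]
yellow [274. 305.] 480 circ [ 385.4 -154.2] 36.8 ell [ 384.6 -155.5] [12.3 73.8] shift [-115.5  -49.    -0. ]
yellow [370. 305.] 482 circ [ 463.9 -213.2] 36.8 ell [ 463. -214.] [12.5 73.1] shift [-115.2   48.8   -0. ]
yellow [324. 359.] 3846 circ [ 362.  -229.3] 189.8 ell [ 454.4 -287.8] [ 19.3 548.5] shift [-179.3   86.3    0. ]
37.0 [493.2 -92.6 102.7] [6.004e-01 7.997e-01 1.000e-04]
yellow [319. 124.] 1438 circ [533.1 -37. ] 20.5 ell [533.1 -37. ] [40.2 40.5] shift [68.4 -1.4  0. ]
yellow [322. 225.] 4196 circ [493.1 -92.3] 29.6 ell [494.1 -91. ] [51.4 57.8] shift [ 1.8 -0.2  0. ]
yellow [274. 305.] 485 circ [ 432.8 -117. ] 25.1 ell [ 432.2 -117.8] [ 8.5 50.5] shift [-56.8 -33.6  -0. ]
yellow [370. 305.] 478 circ [ 486.4 -157.3] 25.1 ell [ 485.9 -157.7] [ 8.4 49.9] shift [-56.4  33.3   0. ]
yellow [323. 359.] 3850 circ [ 416.8 -168.3] 129.7 ell [ 479.2 -207.7] [ 13.2 374.2] shift [-100.5   57.9   -0. ]
```

Call:
play_rows([
  [[67.8,-1.7,0],0],
  [[67.8,-1.7,0],0],
  [[67.8,-1.7,40],0],
  [[67.8,-1.7,62],0],
  [[67.8,-1.7,62],0],
  [[67.8,-1.7,62],0],
  [[67.8,-1.7,66],0],
  [[67.8,-1.7,70],0],
  [[67.8,-1.7,70],0],
  [[67.8,-1.7,70],0],
])

```text
clock: 38.3
position: [532.8, -37.4, 32.6]
ee_rot: [[0.6, 0.8, 0.0], [0.8, -0.6, -0.0], [0.0, 0.0, -1.0]]
wrist_force: [-0.0, 0.0, -0.3]
grip_width: 21.9
gripper_force: 20.0
```

Call:
play_rows([
  [[0,0,3],0],
  [[0,0,6],0],
  [[0,0,9],0],
  [[0,0,10.5],0],
  [[0,0,10.5],0],
  [[0,0,10.5],0],
])

```text
clock: 39.05
position: [532.8, -37.4, 22.6]
ee_rot: [[0.6, 0.8, 0.0], [0.8, -0.6, -0.0], [0.0, 0.0, -1.0]]
wrist_force: [-4.1, -0.1, 8.2]
grip_width: 21.4
gripper_force: 20.0
```

Call:
play_rows([
  [[0,0,0],0],
  [[0,0,0],0],
  [[0,0,0],0],
  [[0,0,0],0],
  [[0,0,-50],0],
  [[0,0,-80],0],
  [[0,0,-80],0],
  [[0,0,-80],0],
  [[0,0,-80],0],
  [[0,0,-80],0],
  [[0,0,-80],0],
  [[0,0,-80],0],
], hand=1)

```text
clock: 40.55
position: [532.8, -37.4, 101.9]
ee_rot: [[0.6, 0.8, -0.0], [0.8, -0.6, 0.0], [-0.0, -0.0, -1.0]]
wrist_force: [0.3, 0.2, -0.2]
grip_width: 93.8
gripper_force: 0.0
```

```bash
python3 -c "
from h import *
hover(['yellow'],56);s,im,C=look('wrist','w9');print(s['grip_width'])
cv2.imwrite('pics/w9c.png',cv2.resize(im[60:320,160:480,::-1],None,fx=2,fy=2))"
```

```text
40.55 [532.8 -37.4 101.9] [ 6.004e-01  7.997e-01 -1.000e-04]
yellow [322. 197.] 3378 circ [534.6 -35.1] 32.8 ell [534.1 -35.3] [57.2 64.9] shift [ 2.5 -0.2 -0. ]
yellow [129. 305.] 1225 circ [313.1  -9.1] 38.8 ell [313.4  -9.9] [34.7 73.9] shift [-109.7 -191.9    0. ]
yellow [515. 306.] 1194 circ [ 620.  -240.7] 39.1 ell [ 620.1 -240.9] [34.4 73.4] shift [-110.3  192.    -0. ]
yellow [486. 359.] 3541 circ [ 546.  -265.6] 175.7 ell [ 607.7 -310.4] [ 18.7 452.5] shift [-173.3  223.9   -0. ]
94.24288276732986
```

View pics/w9c.png

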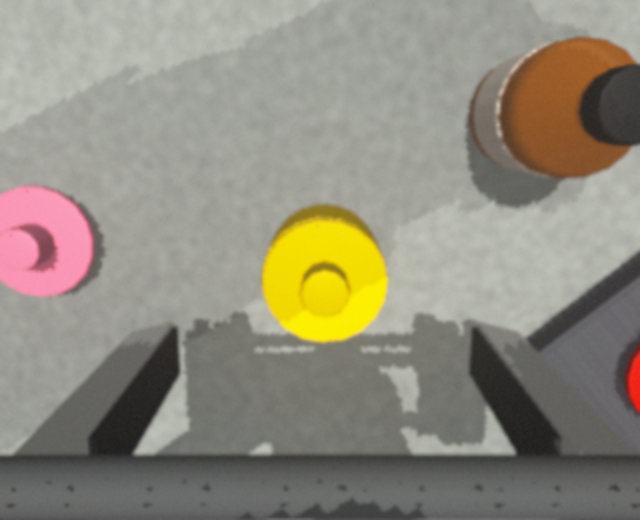

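The yellow lid sits flush on its jar (crop 324,270), and the pink lid is untouched. Gripping and lifting.

Call:
play_rows([
  [[0,0,50],0],
  [[0,0,90],0],
  [[0,0,104],0],
  [[0,0,104],0],
  [[0,0,104],0],
])

```text
clock: 41.28
position: [533.8, -37.5, -0.4]
ee_rot: [[0.6, 0.8, 0.002], [0.8, -0.6, -0.0], [0.001, 0.002, -1.0]]
wrist_force: [-0.9, 0.6, 0.1]
grip_width: 94.1
gripper_force: 0.0
```

Call:
play_rows([
  [[0,0,0],0],
  [[0,0,0],0],
  [[0,0,0],0],
  [[0,0,0],0],
  [[0,0,0],0],
  [[0,0,0],0],
  [[0,0,0],0],
  [[0,0,0],0],
], hand=-1, force=35)

```text
clock: 42.28
position: [532.8, -37.4, -1.8]
ee_rot: [[0.6, 0.8, 0.0], [0.8, -0.6, 0.0], [0.0, 0.0, -1.0]]
wrist_force: [-1.8, 1.3, 4.8]
grip_width: 59.3
gripper_force: 35.0
```

Call:
play_rows([
  [[0,0,-30],0],
  [[0,0,-80],0],
  [[0,0,-140],0],
  [[0,0,-180],0],
  [[40,-27,-180],0],
  [[80,-54,-180],0],
  [[120,-81,-180],0],
  [[170,-114,-180],0],
  [[210,-141,-180],0],
  [[239,-161,-180],0],
  [[239,-161,-180],0],
  [[239,-161,-180],0],
])

```text
clock: 43.78
position: [547.4, 249.9, 177.4]
ee_rot: [[0.6, 0.8, -0.001], [0.8, -0.6, -0.001], [-0.001, -0.0, -1.0]]
wrist_force: [0.9, -0.6, -2.5]
grip_width: 59.6
gripper_force: 35.0
```

```bash
python3 -c "
from h import *
hover(['yellow'],50+180);s,im,C=look('wrist','w10');print(s['grip_width'],s['position'],local(s,[547.5,250.3,2.7]))"
```

```text
43.775 [547.4 249.9 177.4] [ 0.6004  0.7997 -0.001 ]
yellow [322. 237.] 8483 circ [548.5 252.6] 35.5 ell [548.3 251.7] [59.7 69.4] shift [ 1.9 -0.3 -0. ]
yellow [198. 305.] 842 circ [459.4 262.2] 23.0 ell [459. 262.] [15.4 44.3] shift [-43.4 -77.9   0.1]
yellow [446. 305.] 823 circ [583.3 169.1] 23.2 ell [583.3 168.8] [15.4 44.1] shift [-43.3  77.4   0. ]
yellow [414. 359.] 3731 circ [530.4 151.8] 117.0 ell [612.1  98.4] [ 12. 391.] shift [-82.3 142.8   0. ]
59.530061028551415 [547.51863234 249.61935993 177.67460435] [  0.7  -0.4 175. ]
```

Call:
play_rows([
  [[0,0,40],0],
  [[0,0,90],0],
  [[0,0,135],0],
  [[0,0,160],0],
  [[0,0,160],0],
  [[0,0,166],0],
  [[0,0,170],0],
  [[0,0,173],0],
  [[0,0,175],0],
  [[0,0,175],0],
  [[0,0,175],0],
])

```text
clock: 45.25
position: [547.7, 250.5, 3.2]
ee_rot: [[0.6, 0.8, 0.0], [0.8, -0.6, 0.0], [0.0, 0.0, -1.0]]
wrist_force: [-0.2, 0.2, -1.3]
grip_width: 60.0
gripper_force: 35.0
```

Call:
play_rows([
  [[0,0,0],0],
  [[0,0,0],0],
  [[0,0,0],0],
  [[0,0,0],0],
  [[0,0,0],0],
  [[0,0,0],0],
  [[0,0,-40],0],
  [[0,0,-100],0],
  [[0,0,-160],0],
  [[0,0,-200],0],
  [[0,0,-200],0],
  [[0,0,-200],0],
], hand=0.7)

```text
clock: 46.75
position: [547.1, 250.2, 201.9]
ee_rot: [[0.6, 0.8, -0.001], [0.8, -0.6, -0.001], [-0.001, -0.001, -1.0]]
wrist_force: [0.0, -0.5, -0.7]
grip_width: 79.5
gripper_force: 0.0
```

```bash
python3 -c "
from h import *
hover(['yellow','blue'],61);s,im,C=look('wrist','w11');print(s['grip_width'],s['position'])
# lid geometry: project top edge/knob candidates for angles into the initial top view
C=cam('top');ex=np.array([.6,.8,0]);ey=np.array([-.8,.6,0]);ez=np.array([0,0,1.]);h=np.array([509.3,282.7,95])+80*ex
for a in (90,95,100,105,109):
    t=np.radians(a); u=-np.cos(t)*ex+np.sin(t)*ez; n=np.sin(t)*ex+np.cos(t)*ez
    P=[h+160*u+150*ey,h+160*u-150*ey,h+140*u+n*38]; print(a,np.array(P).round().tolist(),w2p(C,P).round().tolist())
"
```

```text
46.75 [547.1 250.2 201.9] [ 0.6004  0.7997 -0.0013]
yellow [322. 179.] 1837 circ [548.9 251.6] 31.7 ell [548.5 251.4] [56.1 62.7] shift [ 1.7  0.4 -0. ]
yellow [157. 305.] 1067 circ [263.8 245.3] 52.0 ell [263.9 244.4] [41.7 98.9] shift [-174.7 -223.     0.4]
yellow [487. 305.] 1044 circ [620.8 -22.9] 51.7 ell [620.2 -23.4] [41.7 97.1] shift [-175.   222.7    0. ]
yellow [463. 359.] 3708 circ [516.3 -65.6] 251.1 ell [ 650.7 -152.5] [ 25.8 735.7] shift [-2.599e+02  3.246e+02  1.000e-01]
blue [246. 179.] 1839 circ [475.2 308.8] 33.5 ell [473.3 309. ] [55.4 64.6] shift [  2.6 -94.3   0.1]
80.32969097228587 [546.99519318 250.22655433 201.42943753]
90 [[437.0, 437.0, 255.0], [677.0, 257.0, 255.0], [580.0, 377.0, 235.0]] [[123.0, 221.0], [199.0, 115.0], [151.0, 159.0]]
95 [[446.0, 448.0, 254.0], [686.0, 268.0, 254.0], [587.0, 387.0, 231.0]] [[118.0, 217.0], [194.0, 112.0], [147.0, 157.0]]
100 [[454.0, 459.0, 253.0], [694.0, 279.0, 253.0], [594.0, 396.0, 226.0]] [[114.0, 214.0], [189.0, 109.0], [144.0, 154.0]]
105 [[462.0, 470.0, 250.0], [702.0, 290.0, 250.0], [601.0, 405.0, 220.0]] [[109.0, 210.0], [185.0, 106.0], [142.0, 152.0]]
109 [[469.0, 478.0, 246.0], [709.0, 298.0, 246.0], [606.0, 412.0, 215.0]] [[106.0, 208.0], [182.0, 103.0], [140.0, 150.0]]
```

View pics/w11.png

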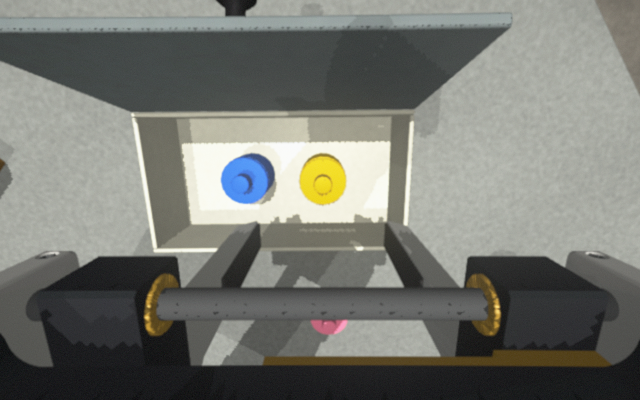

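Both lidded jars stand in the chest: blue (247,179), yellow (323,180). The chest lid leans at about 100°. I'll close the fingers, go over the top edge beside its knob and push it shut from behind.

Call:
play_rows([
  [[0,0,-55],0],
  [[0,0,-55],0],
  [[0,0,-55],0],
  [[40,-40,-55],0],
  [[70,-70,-55],0],
  [[100,-100,-55],0],
  [[138,-140,-55],0],
  [[138,-140,-55],0],
  [[138,-140,-55],0],
  [[138,-140,-55],0],
  [[138,-140,-55],0],
], hand=-1)

```text
clock: 48.22
position: [518.8, 444.0, 258.2]
ee_rot: [[0.601, 0.799, 0.0], [0.799, -0.601, 0.0], [0.0, 0.0, -1.0]]
wrist_force: [0.3, -0.3, 0.7]
grip_width: 0.2
gripper_force: 0.0
```

```bash
cat >> h.py <<'E'
H=np.array([557.3,346.7,95.]);EX=np.array([.6,.8,0])
def lid(s,px=None):
    d=s['position']-H; print("chest X",(d@EX).round(1),"Yoff",(d@[-.8,.6,0]).round(1),"tip z",(s['position'][2]+38.6).round(1),"F",s['wrist_force'].round(1))
E
python3 -c "
from h import *
s=env.observe();lid(s);print(s['joint_positions'].round(1),s['grip_width'])"
```

```text
chest X 54.7 Yoff 89.1 tip z 296.8 F [ 0.3 -0.3  0.7]
[37.5 33.2 52.6 -0.  94.2 74.4] 0.1770267571840893
```

Call:
play_rows([
  [[0,0,50],0],
  [[0,0,82],0],
  [[0,0,82],0],
  [[0,0,82],0],
  [[-8,0,82],0],
  [[-16,0,82],0],
  [[-24,0,82],0],
  [[-32,0,82],0],
  [[-40,0,82],0],
  [[-45,0,82],0],
  [[-45,0,82],0],
])

```text
clock: 49.6
position: [491.1, 408.5, 176.0]
ee_rot: [[0.601, 0.8, -0.001], [0.8, -0.601, -0.001], [-0.001, -0.0, -1.0]]
wrist_force: [-0.1, 0.0, -0.2]
grip_width: 0.6
gripper_force: 0.0
```

```bash
python3 -c "
from h import *
s=env.observe();lid(s)"
```

```text
chest X 9.7 Yoff 90.0 tip z 214.6 F [-0.1  0.  -0.2]
```

Call:
play_rows([
  [[-12,0,1],0],
  [[-24,0,2],0],
  [[-35,0,4],0],
  [[-45,0,8],0],
  [[-55,0,12],0],
  [[-64,0,18],0],
  [[-72,0,25],0],
  [[-79,0,32],0],
  [[-85,0,40],0],
  [[-85,0,40],0],
])

```text
clock: 50.85
position: [439.9, 340.4, 135.2]
ee_rot: [[0.601, 0.8, -0.001], [0.8, -0.601, -0.001], [-0.001, -0.001, -1.0]]
wrist_force: [-0.2, 0.1, 0.5]
grip_width: 0.4
gripper_force: 0.0
```

```bash
python3 -c "
from h import *
s=env.observe();lid(s)"
```

```text
chest X -75.5 Yoff 90.2 tip z 173.8 F [-0.2  0.1  0.5]
```

Call:
play_rows([
  [[-5,0,8],0],
  [[-10,0,17],0],
  [[-14,0,26],0],
  [[-17,0,35],0],
  [[-20,0,44],0],
  [[-22,0,53],0],
  [[-23,0,60],0],
  [[-23,0,64],0],
  [[-23,0,64],0],
  [[-23,0,64],0],
])

```text
clock: 52.1
position: [426.7, 322.6, 72.3]
ee_rot: [[0.6, 0.8, 0.0], [0.8, -0.6, 0.0], [0.0, 0.0, -1.0]]
wrist_force: [-0.4, 0.4, -0.5]
grip_width: 0.5
gripper_force: 0.0
```

Call:
play_rows([
  [[0,0,2],0],
  [[0,0,4],0],
  [[0,0,6],0],
  [[0,0,7],0],
  [[0,0,7],0],
  [[0,0,7],0],
])

```text
clock: 52.85
position: [426.6, 322.5, 65.0]
ee_rot: [[0.6, 0.8, 0.0], [0.8, -0.6, 0.0], [0.0, 0.0, -1.0]]
wrist_force: [-1.1, 0.6, 0.3]
grip_width: 0.6
gripper_force: 0.0
```

```bash
python3 -c "
from h import *
s=env.observe();lid(s)"
```

```text
chest X -97.8 Yoff 90.1 tip z 103.6 F [-1.1  0.6  0.3]
```

Almost shut. I'll press 2 mm at a time until contact.

Call:
play_rows([
  [[0,0,1],0],
  [[0,0,2],0],
  [[0,0,2],0],
  [[0,0,2],0],
])

```text
clock: 53.35
position: [426.8, 322.7, 64.7]
ee_rot: [[0.6, 0.8, 0.001], [0.8, -0.6, 0.001], [0.001, 0.0, -1.0]]
wrist_force: [-7.0, -5.0, 19.1]
grip_width: 0.5
gripper_force: 9.3
```

Call:
play_rows([
  [[0,0,1],0],
  [[0,0,1.5],0],
  [[0,0,1.5],0],
  [[0,0,1.5],0],
])

```text
clock: 53.85
position: [426.8, 322.8, 64.5]
ee_rot: [[0.6, 0.8, 0.001], [0.8, -0.6, 0.001], [0.002, 0.001, -1.0]]
wrist_force: [-12.0, -8.7, 33.2]
grip_width: 0.7
gripper_force: 16.8
```

Firm stop at z ≈ 103, which matches chest rim plus plate. Retract and verify.

Call:
play_rows([
  [[0,0,-40],0],
  [[0,0,-90],0],
  [[0,0,-140],0],
  [[-60,40,-180],0],
  [[-120,80,-180],0],
  [[-180,120,-180],0],
  [[-230,160,-180],0],
  [[-230,160,-180],0],
  [[-230,160,-180],0],
  [[-230,160,-180],0],
])

```text
clock: 55.1
position: [416.5, 42.9, 241.6]
ee_rot: [[0.601, 0.8, 0.0], [0.8, -0.601, 0.0], [0.0, -0.0, -1.0]]
wrist_force: [-0.2, 0.4, 0.6]
grip_width: 0.6
gripper_force: 0.0
```

```bash
python3 -c "
from h import *
s,im,C=look('top','t3');o=cv2.imread('pics/top0.png')[:,:,::-1].copy();print(s['position'],s['wrist_force'].round(1))
find(s,im,C,['red'],60); 
for n,c,a in(('scene','scene','scene0'),('top','top','top0')):
    s2,i2,C2=look(n,n+'9'); o=cv2.imread(f'pics/{a}.png')[:,:,::-1].copy()
    ey=np.array([-.8,.6,0]);c0=np.array([509.3,282.7,103])
    q=lambda I:[int(I[int(round(v)),int(round(u))].mean()) for u,v in w2p(C2,[c0+x*EX+y*ey for x in(-70,-35,0,35,70) for y in(-120,-60,60,120)])]
    print(n,'chest gray before',q(o),'after',q(i2))
    for col in('red','yellow','blue','pink','purple'):
        print(col,[(b[0].tolist(),int(b[1][4])) for b in blobs(o,col,60,80)[0] if b[0][0]<470],[(b[0].tolist(),int(b[1][4])) for b in blobs(i2,col,60,80)[0] if b[0][0]<470])
    d=cv2.absdiff(o,i2).max(2)
    for nm,P,z in(('dropper',[655,-37],60),('beaker',[300,-262],40)):
        u,v=w2p(C2,[[*P,z]])[0].astype(int); print(nm,d[v-12:v+13,u-12:u+13].mean().round(1))
"
```

```text
[416.45908472  42.88074489 241.5567799 ] [-0.2  0.4  0.6]
red [382.9 139.8] [ 21  21 360] z13 [ 650.7 -205.4] z50 [ 644.  -199.8]
scene chest gray before [216, 216, 150, 107, 216, 214, 146, 109, 212, 209, 147, 110, 126, 117, 97, 110, 120, 107, 124, 139] after [141, 143, 145, 144, 141, 142, 148, 145, 142, 141, 145, 146, 141, 139, 144, 145, 139, 138, 144, 147]
red [([222.7, 289.8], 485)] [([2.3, 202.7], 66), ([332.7, 321.3], 584)]
yellow [([301.3, 220.2], 387), ([340.0, 238.4], 460)] []
blue [([260.7, 252.1], 479), ([299.1, 290.5], 490)] []
pink [([327.0, 191.9], 142)] [([330.4, 190.7], 304)]
purple [([172.3, 292.7], 458)] [([172.3, 292.8], 459)]
dropper 4.4
beaker 3.2
top chest gray before [196, 196, 195, 187, 197, 197, 195, 187, 196, 196, 196, 185, 124, 126, 119, 99, 80, 85, 99, 93] after [126, 125, 127, 126, 126, 124, 128, 126, 126, 125, 127, 127, 125, 122, 126, 126, 122, 121, 125, 128]
red [([422.7, 224.1], 353)] [([382.8, 139.7], 392)]
yellow [([325.2, 182.3], 154), ([332.2, 222.0], 352)] [([127.1, 317.3], 81)]
blue [([381.2, 177.6], 352), ([380.9, 224.2], 173)] []
pink [([296.5, 227.2], 69)] []
purple [([452.5, 253.2], 312)] [([452.5, 253.2], 315)]
dropper 1.9
beaker 3.6
```

```bash
python3 -c "
from rig import env
print(env.close_job())"
```

```text
the job is handed in; nothing more can be done
None
```

I handed the job in at about 55 s. The blue and yellow jars stand in the shut chest with their own lids on, and the red lid lies in the steel tray because no red jar was in view. The dropper, beaker and both look-alike lids are where they were.

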